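# Throw the toggle clamp on a robot bracket with an extension bar

## Task

Clamp the blue bracket: take the green-handled bar from its yellow rest, slip its steel socket down over the red lever of the station holding the blue bracket and swing the lever clockwise, seen from above, past its dead point until fully home. Then lift the bar off and lay it back in its rest as it lay. Work the lever only with the bar, keep the gripper itself off that station, and leave the empty station's lever alone.

Things in the scene. Friction and masses are not known exactly. Their poses are not given: they have to be found in the camera images.
- clamp: Fixed station with the blue bracket: aluminium plate 225 x 130 x 10 mm, grey clamp body, rubber-tipped plunger; at its far end a fence and the blue bracket with orange bosses. Origin on the table, on the lever's upright pivot axis; x points from pivot to bracket (away from the robot), z up. Nothing on it is higher than 85 mm.
- stub (a point): Middle of that station's red lever: a level round bar 14 mm thick, from the pivot hub (radius 17 mm) out to 99 mm from the pivot axis. The point lies on its centre line, 67 mm above the table, 65 mm from the pivot axis. x points along the lever towards the pivot (pivot axis at +65 mm), z up.
- clamp_lever (a joint): Angle of that lever about its upright pivot, rad: 0 open (at the start, sprung against its stop), growing clockwise seen from above; dead point 0.85; 1.2 fully home at its stop. Before the dead point the spring resists (up to about 0.6 N m, lightly damped); beyond it the spring drives the lever home and keeps it there.
- bar_grip (a point): Grip point of the loose extension bar (0.28 to 0.46 kg): in the green handle near the balance point, half-way up (14 mm above the underside). Handle 24 mm wide, 28 mm high, from 40 mm ahead of this point to 80 mm behind. x points along the bar from handle to socket, z up. At the start it lies in the rest, 48 mm above the table.
- socket (a point): Middle of the bar's steel socket, an upside-down U channel open below and at both ends: 50 mm long, 34 mm wide outside, 22 mm inside, walls 22 mm deep. It lies 85 mm ahead (+x) of bar_grip and 1 mm higher; axes as the bar's. With the socket centred and resting on the lever it coincides with stub (bar_grip then 66 mm up).
- rest: The bar's fixed rest: black base 8 mm high, two yellow cross supports with tops at 34 mm, each 20 mm long at x = -62 and +85 mm, 74 mm clear between end lips 42 mm high; fingers have room between the supports. Origin on the table below the bar's grip point as it should lie; x along the bar towards the socket, z up.
- spare_lever (a joint): Angle of the like red lever on the empty station (no blue bracket), about 0.3 m to one side: 0, open, at the start, and must stay so.

How it is judged:
On the way, in this order (a step that is already met when the one before it is completed fails the run):
1. the bar's socket is over the stub of the loaded clamp while that clamp is still open (value of joint clamp_lever below 0.5 rad and horizontal distance between socket and stub below 0.025 m and z of socket in the frame of stub between -0.012 and 0.012 m and angle between the x axis of socket and the x axis of stub, either way round below 0.35 rad), for 0.1 s.
2. the lever has been thrown past its dead point and is home (value of joint clamp_lever above 1.05 rad), for 0.2 s.
At the end, for the whole second after the job is handed in: Loaded clamp's lever beyond 1.05 rad (of 1.2); empty station's lever below 0.15 rad; bar lying level in its rest: grip point within 20 mm along and 25 mm across of the rest's origin, 48 mm up within 6 mm, turned no more than 0.26 rad (15 degrees) (value of joint clamp_lever above 1.05 rad and value of joint spare_lever below 0.15 rad and x of bar_grip in the frame of rest between -0.02 and 0.02 m and y of bar_grip in the frame of rest between -0.025 and 0.025 m and z of bar_grip in the frame of rest between 0.042 and 0.054 m and angle between the x axis of bar_grip and the x axis of rest, either way round below 0.26 rad); the robot touches nothing.
It fails at once if the lever of the empty station is moved (value of joint spare_lever above 0.3 rad).
It fails at once if the robot itself presses on the loaded clamp station or its lever (contact force between any of the fingers, the arm and clamp above 3 N).
It also fails if it takes over 50 s, if anything falls off the work surface, if the arm or the gripper's body presses on something with over 40 N, if the wrist force passes 120 N, or if a joint passes its speed limit or range.

## Robot

A 6-joint arm with a two-finger parallel gripper is mounted at the origin on the work surface. World frame = base frame: x ahead of the robot, y to its left, z up, the work surface at z = 0. Lengths are in m, angles in rad, forces in N, time in s.
With the tool pointing down it reaches from about 0.325 to 0.775 m from the base axis. Payload 5.5 kg.
Tool frame: the origin (TCP) lies on the front face of the gripper's body, between the roots of the fingers; the fingertips stand 73 mm ahead of it and the grasp point (between the pads) lies 54 mm ahead of it; z points along the fingers, y is the line along which they close (so a half turn about z gives the same grasp; the last joint's range is limited). The gripper opens to 85 mm and grips with 20 to 120 N. Pads are 22 mm wide; open, the fingers measure 114 mm over their backs; the gripper's body (76 mm by 85 mm) begins 54 mm behind the grasp point. The pads swing forward as they close: fully open they stand 13 mm farther back than shut.
Start: joints at [1.197, 0.091, 1.231, -0, 1.82, -0.057], TCP at [0.187, 0.57, 0.304] pointing down, gripper open.
Joint ranges: [-2.87, 2.87], [-0.86, 2.18], [0.17, 2.46], [-1.51, 4.65], [0.06, 2.69], [-2.65, 2.65]. Speed limits (rad/s): [2.57, 2.57, 3.01, 3.14, 3.14, 3.14].

## Interface

Orientations are given as a rotation vector (axis times angle).
In Python, from rig import readout, imaging, workorder gives the robot as it stands. The module is installed in compiled form; this text tells all that it offers.
- The arm moves only by the tool carry_out, never from a script. Its argument "commands" is a list of rows, each an object of numbers: "dx", "dy", "dz": the shift along the world's x, y, z in mm; "turn": the turn about the world's z in degrees. In form: [{"dx": .., "dy": .., "dz": .., "turn": ..}, ...]. A call has 1 to 5 rows; each row shifts and turns the commanded pose from where the row before left it; what a row does not reach is not made up. A row lasts 1/8 s, in which the tool goes at most 62.5 mm and 10.7 degrees, less where a joint would pass 70% of its speed; a pose out of reach is approached as far as the arm can. A call with a gripper value outside its range is refused whole. "gripper" is the closure, from 0 (fully open) to 1 (shut), set as the call begins (left out, the last holds). The fingers move at their own pace and stop on an object; "newtons" is the grip in N (left out, the last holds). Time passes only in rows, so rows that do not move let the fingers close. It gives the time, the measured TCP pose, the force, the opening and the grip force at its end, in the units of the state.
- readout.read_state(): the state, without advancing time (a new reading comes with each control period).
- imaging.camera(name): name is "scene" or "top" or "wrist"; returns (picture, depth): 420x560x3 uint8, red, green, blue; 420x560 float32, m along the optical axis (not along the pixel's ray), 0 where there is no reading.
- imaging.calibration(name): a dict with "fx", "fy", "cx", "cy" (pixels), "k1" (the pictures are not rectified: a ray, as slopes to the right and down, at radius r is drawn at 1 + k1 r^2 times it, then the intrinsics apply), "rvec" (rotation vector, rad) and "tvec" (3), from world to camera coordinates, as OpenCV has them; the wrist camera has in their place "mount" (4x4, takes a point from camera to tool coordinates, whose origin is the TCP and whose axes are the flange's). Camera axes: x right, y down, z forward; pixel columns grow to the right and rows downward; lengths in m; the calibration is good to about 2 mm. A picture is of the moment at which its call begins: read the wrist's pose just before it. calibration takes no time and is no camera call.
- workorder.close_job(): hands the job in; it is judged then, once.
The state is a dict: "time_s": time; "joints": joint angles; "qd": joint speeds; "joint_torque": joint torques, N m; "ee_pos": TCP position; "tool_rot": TCP orientation; "contact_force": force on the tool from outside, world axes, zero at the start; "wrist_torque": the same for the moment, N m; "width": opening from 0.0 (shut) to 1.0 (fully open); "finger_force": force on a finger pad.
Only numpy, scipy, OpenCV 4.12 (cv2) and the standard library are available. Lean on these libraries where they do the work, as an engineer would, in place of code of your own. Each camera call takes 0.05 s, during which the arm holds its last target. There are 200 camera calls.

## Working session

There is one attempt and no reset: what is moved stays moved. The work goes in short steps, Python scripts to look and compute and a tool call to move; the robot and the scene stay as the last step left them, time stands still between calls to the robot, and variables do not carry over. Pictures are saved under pics/ and viewed, at most 10 in all, crops included, and the job is handed in when it is done.

Besides the shell and the picture viewer there is one more tool, called after "Call:" by a JSON object that holds its "op" and its "data". carry_out: Moves the arm, as the interface text tells. Its arguments: {"type":"object","properties":{"commands":{"type":"array"},"gripper":{"type":"number"},"newtons":{"type":"number"}},"required":["commands"]}

```bash
mkdir -p pics; cat > h.py <<'E'
import numpy as np, cv2
from rig import readout, imaging
def pose(n):
    c=imaging.calibration(n)
    if 'mount' in c:
        s=readout.read_state(); M=np.eye(4); M[:3,:3]=cv2.Rodrigues(np.array(s['tool_rot'],float))[0]; M[:3,3]=s['ee_pos']
        T=M@np.array(c['mount'])
    else:
        R=cv2.Rodrigues(np.array(c['rvec'],float))[0]; T=np.eye(4); T[:3,:3]=R.T; T[:3,3]=-R.T@np.array(c['tvec'],float).ravel()
    return c,T
def rays(c,uv):
    uv=np.array(uv,float).reshape(-1,2); d=np.c_[(uv[:,0]-c['cx'])/c['fx'],(uv[:,1]-c['cy'])/c['fy']]
    u=d.copy()
    for _ in range(20): u=d/(1+c['k1']*(u**2).sum(1,keepdims=True))
    return np.c_[u,np.ones(len(u))]
def plane(c,T,uv,z):
    r=rays(c,uv)@T[:3,:3].T; o=T[:3,3]
    return o+r*((z-o[2])/r[:,2:])
def depthpts(c,T,uv,d):
    return T[:3,3]+(rays(c,uv)*np.array(d).reshape(-1,1))@T[:3,:3].T
E
python3 - <<'E'
from h import *
for n in ['scene','top']:
    c,T=pose(n); p,d=imaging.camera(n); cv2.imwrite(f'pics/{n}0.png',p[:,:,::-1]); np.savez(f'{n}0.npz',p=p,d=d); print(n,T[:3,3].round(3),c['k1'],c['fx'])
s=readout.read_state(); print(s['time_s'],s['tool_rot'],s['ee_pos'])
E
```

```text
scene [ 1.331 -0.189  0.769] -0.16464879425197176 526.8756959078326
top [ 0.262 -0.047  1.451] -0.10859806754994954 543.8633279944293
0.1 [-4.95477846e-01 -3.10186402e+00  2.75421603e-03] [0.18686403 0.57002693 0.30283555]
```

View pics/top0.png

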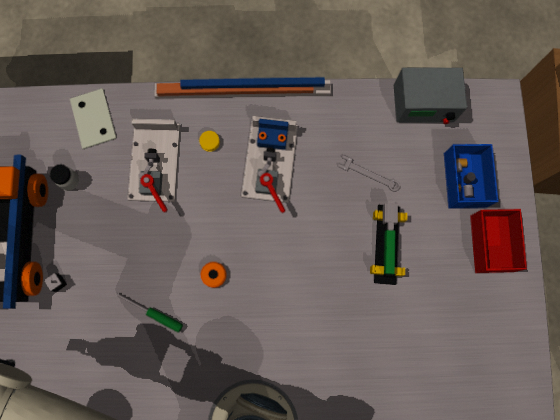

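View pics/scene0.png

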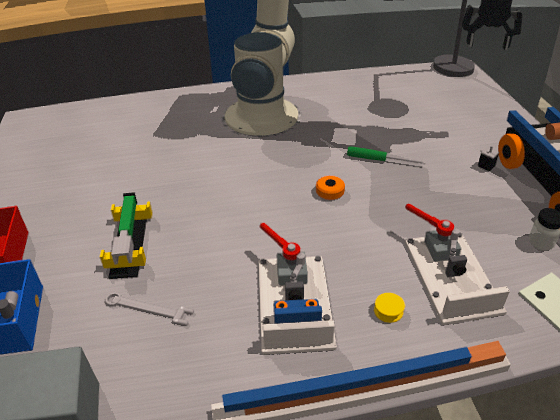

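The top view shows the loaded clamp's pivot at about (267,180) with its lever tip at (283,210). The bar lies at about (390,250), with its socket towards the top of the picture (further from the robot). The spare lever is at (147,180). The scene view agrees, with the loaded lever from (291,249) to (263,226) and the bar at (126,225).

```bash
cat > m.py <<'E'
from h import *
def comps(p,lo,hi,lo2=None,hi2=None,amin=40):
    h=cv2.cvtColor(p,cv2.COLOR_RGB2HSV); m=cv2.inRange(h,lo,hi)
    if lo2: m|=cv2.inRange(h,lo2,hi2)
    n,l,s,c=cv2.connectedComponentsWithStats(m)
    return [(l==i) for i in range(1,n) if s[i,4]>=amin]
def axis(P):
    c=P.mean(0); u=np.linalg.svd(P-c,full_matrices=False)[2][0]; t=(P-c)@u; return c,u,t.min(),t.max()
def report(n,p,zr=.072,zg=.062):
    c,T=pose(n)
    for nm,a,z in [('red',((0,150,70),(6,255,255),(174,150,70),(180,255,255)),zr),('green',((50,120,40),(75,255,255)),zg),('yel',((22,150,80),(32,255,255)),.038)]:
        for m in comps(p,*a):
            uv=np.argwhere(m)[:,::-1]; P=plane(c,T,uv,z)[:,:2]; k,u,a0,a1=axis(P)
            e=[(k+u*a0).round(4),(k+u*a1).round(4)]
            print(n,nm,len(uv),'px',uv.mean(0).round(),'c',k.round(4),'ends',*e,'dir',np.degrees(np.arctan2(u[1],u[0])).round(1))
E
python3 - <<'E'
from m import *
for n in ['top','scene']:
    report(n,np.load(n+'0.npz')['p'])
E
```

```text
top red 259 px [272. 190.] c [ 0.6039 -0.0594] ends [ 0.6479 -0.0379] [ 0.5451 -0.0881] dir -154.0
top red 251 px [153. 191.] c [0.607 0.252] ends [0.6504 0.2785] [0.5518 0.2183] dir -148.6
top red 2946 px [498. 241.] c [ 0.4569 -0.6482] ends [ 0.5439 -0.6516] [ 0.3755 -0.6451] dir 177.8
top green 437 px [389. 252.] c [ 0.4365 -0.3607] ends [ 0.494  -0.3652] [ 0.3809 -0.3564] dir 175.5
top green 315 px [164. 319.] c [0.2737 0.2189] ends [0.2966 0.2616] [0.2509 0.1767] dir -118.3
top yel 323 px [209. 141.] c [0.7534 0.109 ] ends [0.7817 0.119 ] [0.7249 0.0989] dir -160.5
top yel 75 px [378. 215.] c [ 0.5394 -0.3406] ends [ 0.5377 -0.3267] [ 0.541  -0.3533] dir -82.8
top yel 73 px [402. 217.] c [ 0.533  -0.4056] ends [ 0.5278 -0.3928] [ 0.5383 -0.4189] dir -68.0
top yel 114 px [376. 269.] c [ 0.3938 -0.3297] ends [ 0.3939 -0.3123] [ 0.3936 -0.3472] dir -90.6
top yel 81 px [400. 271.] c [ 0.3879 -0.3901] ends [ 0.3891 -0.3779] [ 0.3866 -0.4022] dir -95.9
scene red 404 px [432. 221.] c [0.613  0.2494] ends [0.5539 0.2174] [0.6566 0.2729] dir 28.4
scene red 1302 px [ 12. 234.] c [ 0.4699 -0.603 ] ends [ 0.3688 -0.6282] [ 0.5549 -0.5819] dir 14.0
scene red 398 px [282. 243.] c [ 0.6118 -0.0598] ends [ 0.5475 -0.0878] [ 0.6579 -0.0398] dir 23.5
scene green 373 px [366. 153.] c [0.3407 0.1999] ends [0.3177 0.1582] [0.3635 0.2411] dir 61.1
scene green 489 px [128. 214.] c [ 0.447  -0.3594] ends [ 0.382 -0.358] [ 0.5188 -0.3609] dir -1.2
scene yel 243 px [143. 211.] c [ 0.4153 -0.3316] ends [ 0.3806 -0.3304] [ 0.4404 -0.3324] dir -1.9
scene yel 125 px [116. 212.] c [ 0.4038 -0.3913] ends [ 0.3725 -0.3966] [ 0.4329 -0.3864] dir 9.6
scene yel 528 px [123. 259.] c [ 0.5573 -0.3701] ends [ 0.5648 -0.3258] [ 0.5484 -0.422 ] dir -99.7
scene yel 729 px [389. 307.] c [0.7806 0.101 ] ends [0.7497 0.1171] [0.8102 0.0855] dir -27.5
```

Call:
{"op": "carry_out", "data": {"commands": [{"dx": 50, "dy": -40}, {"dx": 50, "dy": -40}, {"dx": 50, "dy": -40}, {"dx": 50, "dy": -40}, {"dx": 50, "dy": -40}]}}

```text
validation failed for argument at $.co...
```

Call:
{"op": "carry_out", "data": {"commands": [{"dy": -50, "turn": 2.8}, {"dy": -50, "turn": 2.8}, {"dy": -50, "turn": 2.8}, {"dy": -50, "turn": 2.8}, {"dy": -50, "turn": 2.8}]}}

```text
validation failed for argument at $.co...
```

Call:
{"op": "carry_out", "data": {"commands": [{"dy": -50}, {"dy": -50}, {"dy": -50}, {"dy": -50}, {"dy": -50}]}}

```text
validation failed for argument at $.co...
```

Call:
{"op": "carry_out", "data": {"commands": [{"dy": -50}, {"dy": -50}, {"dy": -50}, {"dy": -40}, {"dx": 0}]}}

```text
validation failed for argument at $.co...
```

```bash
python3 - <<'E'
from m import *
s=readout.read_state(); print(s['time_s'],s['ee_pos'],s['joints'])
R=cv2.Rodrigues(np.array(s['tool_rot']))[0]; print('tool y deg',np.degrees(np.arctan2(R[1,1],R[0,1])))
p,d=imaging.camera('wrist'); cv2.imwrite('pics/w1.png',p[:,:,::-1]); report('wrist',p)
E
```

```text
0.1 [0.18686403 0.57002693 0.30283555] [ 1.19730136e+00  9.18062162e-02  1.23179151e+00  2.10201119e-05
  1.81979436e+00 -5.66950672e-02]
tool y deg 71.8490049490864
wrist green 318 px [ 21. 313.] c [0.2318 0.2479] ends [0.2343 0.2293] [0.2285 0.2719] dir 97.7
wrist green 61 px [ 72. 315.] c [0.2528 0.3001] ends [0.256  0.3118] [0.251  0.2938] dir -105.5
```

View pics/w1.png

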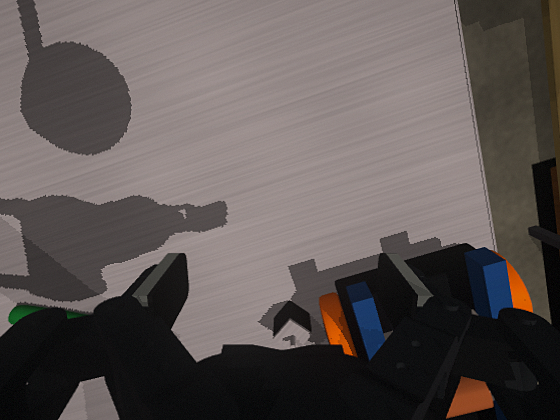

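The move calls were refused, so the arm has not moved; this wrist picture shows only the start view, with the fingers at about (170,280) and (400,270). All four keys are probably required in each row, so I'll give them all.

Call:
{"op": "carry_out", "data": {"commands": [{"dx": 50, "dy": -40, "dz": 0, "turn": 0}, {"dx": 50, "dy": -40, "dz": 0, "turn": 0}, {"dx": 50, "dy": -40, "dz": 0, "turn": 0}, {"dx": 50, "dy": -40, "dz": 0, "turn": 0}, {"dx": 50, "dy": -40, "dz": 0, "turn": 0}]}}

```text
time_s: 0.78
ee_pos: [0.4322, 0.3734, 0.3036]
tool_rot: [-0.495, -3.102, 0.0]
contact_force: [0.4, 1.0, 0.2]
width: 1.002
finger_force: 0.0
```

Call:
{"op": "carry_out", "data": {"commands": [{"dx": 0, "dy": -50, "dz": 0, "turn": 2.8}, {"dx": 0, "dy": -50, "dz": 0, "turn": 2.8}, {"dx": 0, "dy": -50, "dz": 0, "turn": 2.8}, {"dx": 0, "dy": -50, "dz": 0, "turn": 2.8}, {"dx": 0, "dy": -50, "dz": 0, "turn": 2.8}]}}

```text
time_s: 1.4
ee_pos: [0.4306, 0.1234, 0.3036]
tool_rot: [-0.111, -3.14, 0.0]
contact_force: [0.9, -0.3, -0.4]
width: 0.999
finger_force: 0.0
```

Call:
{"op": "carry_out", "data": {"commands": [{"dx": 0, "dy": -50, "dz": 0, "turn": 0}, {"dx": 0, "dy": -50, "dz": 0, "turn": 0}, {"dx": 0, "dy": -50, "dz": 0, "turn": 0}, {"dx": 0, "dy": -50, "dz": 0, "turn": 0}, {"dx": 0, "dy": -50, "dz": 0, "turn": 0}]}}

```text
time_s: 2.02
ee_pos: [0.4306, -0.1267, 0.3037]
tool_rot: [0.114, 3.139, 0.0]
contact_force: [1.1, -0.1, -0.8]
width: 1.001
finger_force: 0.0
```

Call:
{"op": "carry_out", "data": {"commands": [{"dx": 0, "dy": -50, "dz": 0, "turn": 0}, {"dx": 0, "dy": -50, "dz": 0, "turn": 0}, {"dx": 0, "dy": -50, "dz": 0, "turn": 0}, {"dx": 0, "dy": -50, "dz": 0, "turn": 0}, {"dx": 0, "dy": -32, "dz": 0, "turn": 0}]}}

```text
time_s: 2.65
ee_pos: [0.4304, -0.3592, 0.303]
tool_rot: [-0.116, -3.138, -0.001]
contact_force: [0.1, -1.5, -0.5]
width: 1.003
finger_force: 0.0
```

Call:
{"op": "carry_out", "data": {"commands": [{"dx": 0, "dy": 0, "dz": 0, "turn": 0}, {"dx": 0, "dy": 0, "dz": 0, "turn": 0}]}}

```text
time_s: 2.9
ee_pos: [0.431, -0.3565, 0.3036]
tool_rot: [-0.114, -3.139, -0.001]
contact_force: [0.1, 0.1, 0.3]
width: 0.997
finger_force: 0.0
```

```bash
python3 - <<'E'
from m import *
s=readout.read_state(); print(s['time_s'],s['ee_pos'],s['joints'].round(2))
R=cv2.Rodrigues(np.array(s['tool_rot']))[0]; print('tool y deg',np.degrees(np.arctan2(R[1,1],R[0,1])))
p,d=imaging.camera('wrist'); cv2.imwrite('pics/w2.png',p[:,:,::-1]); report('wrist',p)
E
```

```text
2.9 [ 0.43096707 -0.35651392  0.30360877] [-0.75 -0.02  1.34  0.    1.82 -2.25]
tool y deg 85.85661957973866
wrist red 779 px [ 39. 156.] c [ 0.383  -0.5826] ends [ 0.385 -0.556] [ 0.3802 -0.6195] dir -94.3
wrist red 5418 px [ 35. 265.] c [ 0.4936 -0.6175] ends [ 0.3858 -0.6065] [ 0.5482 -0.6231] dir -5.9
wrist red 514 px [551. 292.] c [ 0.5642 -0.0792] ends [ 0.5387 -0.0905] [ 0.6005 -0.0632] dir 23.8
wrist green 2546 px [276. 188.] c [ 0.4321 -0.3619] ends [ 0.3786 -0.358 ] [ 0.4912 -0.3661] dir -4.1
wrist yel 561 px [249. 142.] c [ 0.3863 -0.3873] ends [ 0.3848 -0.4019] [ 0.3879 -0.3719] dir 84.1
wrist yel 590 px [303. 144.] c [ 0.3921 -0.3316] ends [ 0.3895 -0.3475] [ 0.3948 -0.3155] dir 80.7
wrist yel 493 px [248. 265.] c [ 0.5263 -0.4025] ends [ 0.51   -0.3907] [ 0.5442 -0.4155] dir -36.0
wrist yel 343 px [301. 267.] c [ 0.5335 -0.341 ] ends [ 0.5164 -0.342 ] [ 0.5522 -0.3398] dir 3.5
```

View pics/w2.png

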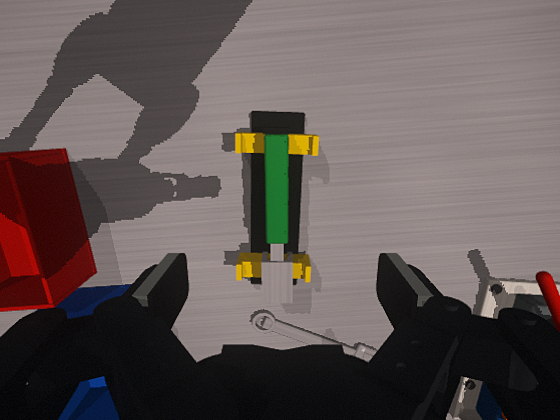

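The wrist view shows the bar seated in its rest. The handle runs from (276,135) to (276,243), the socket is at about (276,280), and the tool is already lined up with it. The grip point is at about (0.455, -0.3635).

Call:
{"op": "carry_out", "data": {"commands": [{"dx": 12, "dy": -4, "dz": -50, "turn": 0}, {"dx": 12, "dy": -3, "dz": -50, "turn": 0}, {"dx": 0, "dy": 0, "dz": -50, "turn": 0}, {"dx": 0, "dy": 0, "dz": -30, "turn": 0}, {"dx": 0, "dy": 0, "dz": -21, "turn": 0}], "gripper": 0, "newtons": 80}}

```text
time_s: 3.58
ee_pos: [0.455, -0.3626, 0.1015]
tool_rot: [-0.111, -3.139, -0.001]
contact_force: [-0.6, 0.9, 0.3]
width: 0.998
finger_force: 0.0
```

Call:
{"op": "carry_out", "data": {"commands": [{"dx": 0, "dy": 0, "dz": 0, "turn": 0}, {"dx": 0, "dy": 0, "dz": 0, "turn": 0}, {"dx": 0, "dy": 0, "dz": 0, "turn": 0}, {"dx": 0, "dy": 0, "dz": 0, "turn": 0}, {"dx": 0, "dy": 0, "dz": 0, "turn": 0}], "gripper": 1, "newtons": 80}}

```text
time_s: 4.2
ee_pos: [0.4556, -0.3646, 0.1049]
tool_rot: [0.114, 3.137, -0.003]
contact_force: [-1.3, 1.2, 5.7]
width: 0.263
finger_force: 79.5
```

Call:
{"op": "carry_out", "data": {"commands": [{"dx": 0, "dy": 0, "dz": 0, "turn": 0}, {"dx": 0, "dy": 0, "dz": 0, "turn": 0}, {"dx": 0, "dy": 0, "dz": 0, "turn": 0}]}}

```text
time_s: 4.58
ee_pos: [0.4556, -0.3646, 0.1049]
tool_rot: [0.114, 3.137, -0.003]
contact_force: [1.0, 0.6, 6.6]
width: 0.269
finger_force: 79.5
```

Call:
{"op": "carry_out", "data": {"commands": [{"dx": 0, "dy": 0, "dz": 10, "turn": 0}, {"dx": 0, "dy": 0, "dz": 20, "turn": 0}, {"dx": 0, "dy": 0, "dz": 30, "turn": 0}, {"dx": 0, "dy": 0, "dz": 20, "turn": 0}, {"dx": 0, "dy": 0, "dz": 0, "turn": 0}]}}

```text
time_s: 5.2
ee_pos: [0.4556, -0.3647, 0.1857]
tool_rot: [0.114, 3.136, -0.005]
contact_force: [-0.4, -0.7, -2.9]
width: 0.265
finger_force: 78.5
```

Call:
{"op": "carry_out", "data": {"commands": [{"dx": 8, "dy": 46, "dz": 0, "turn": 6}, {"dx": 8, "dy": 46, "dz": 0, "turn": 6}, {"dx": 8, "dy": 46, "dz": 0, "turn": 6}, {"dx": 8, "dy": 46, "dz": 0, "turn": 6}, {"dx": 8, "dy": 46, "dz": 0, "turn": 6}]}}

```text
time_s: 5.82
ee_pos: [0.4945, -0.1324, 0.1814]
tool_rot: [0.707, -3.059, -0.002]
contact_force: [0.9, 0.9, -2.4]
width: 0.272
finger_force: 79.0
```

Call:
{"op": "carry_out", "data": {"commands": [{"dx": 3, "dy": 23, "dz": 0, "turn": 0}, {"dx": 0, "dy": 0, "dz": 0, "turn": 0}, {"dx": 0, "dy": 0, "dz": 0, "turn": 0}]}}

```text
time_s: 6.2
ee_pos: [0.4976, -0.1115, 0.1821]
tool_rot: [0.702, -3.061, -0.0]
contact_force: [0.3, 0.2, -2.7]
width: 0.266
finger_force: 79.1
```

```bash
python3 - <<'E'
from m import *
s=readout.read_state(); print(s['time_s'],s['ee_pos'],s['joints'].round(2),s['wrist_torque'].round(2),s['contact_force'].round(1))
R=cv2.Rodrigues(np.array(s['tool_rot']))[0]; print('tool y deg',np.degrees(np.arctan2(R[1,1],R[0,1])))
ims=[]
for n in ['top','scene']:
    p,d=imaging.camera(n); np.savez(n+'1.npz',p=p,d=d); report(n,p)
    x,y=(200,130) if n=='top' else (200,140)
    ims.append(cv2.resize(p[y:y+110,x:x+150,::-1],None,fx=2.6,fy=2.6,interpolation=2))
cv2.imwrite('pics/c3.png',np.hstack(ims))
E
```

```text
6.2 [ 0.49761551 -0.11147665  0.18205014] [-0.29 -0.14  1.67 -0.    1.61 -2.31] [0.02 0.02 0.02] [ 0.3  0.2 -2.7]
tool y deg 115.84060830946711
top red 63 px [263. 179.] c [ 0.6339 -0.0388] ends [ 0.651  -0.0437] [ 0.6176 -0.0341] dir 163.9
top red 250 px [153. 191.] c [0.6071 0.2521] ends [0.6504 0.2785] [0.5518 0.2183] dir -148.6
top red 2962 px [498. 241.] c [ 0.4567 -0.6483] ends [ 0.5446 -0.6526] [ 0.3748 -0.6442] dir 177.2
top green 42 px [424. 112.] c [ 0.8197 -0.4814] ends [ 0.821  -0.4453] [ 0.8186 -0.5123] dir -92.0
top green 209 px [302. 242.] c [ 0.4657 -0.1366] ends [ 0.4937 -0.1244] [ 0.4376 -0.1488] dir -156.5
top green 324 px [164. 319.] c [0.2741 0.2192] ends [0.2969 0.2614] [0.2516 0.1774] dir -118.3
top yel 313 px [209. 140.] c [0.7542 0.1092] ends [0.7821 0.1122] [0.7231 0.106 ] dir -174.0
top yel 277 px [390. 215.] c [ 0.5366 -0.3743] ends [ 0.5414 -0.3306] [ 0.5321 -0.4167] dir -96.2
top yel 287 px [387. 270.] c [ 0.391  -0.3574] ends [ 0.3956 -0.3124] [ 0.3863 -0.4022] dir -95.9
scene red 407 px [432. 221.] c [0.6133 0.2495] ends [0.5538 0.2175] [0.6566 0.2729] dir 28.3
scene red 1302 px [ 12. 234.] c [ 0.4699 -0.603 ] ends [ 0.3688 -0.6282] [ 0.5549 -0.5819] dir 13.9
scene red 396 px [282. 243.] c [ 0.6119 -0.0596] ends [ 0.5475 -0.0877] [ 0.6579 -0.0396] dir 23.5
scene green 360 px [366. 153.] c [0.3411 0.1993] ends [0.3642 0.2408] [0.3181 0.1579] dir -119.0
scene green 55 px [227. 171.] c [ 0.34   -0.1349] ends [ 0.3159 -0.1339] [ 0.3648 -0.1359] dir -2.3
scene green 249 px [248. 190.] c [ 0.4223 -0.0984] ends [ 0.3709 -0.0984] [ 0.4711 -0.0983] dir 0.1
scene yel 579 px [131. 212.] c [ 0.4117 -0.357 ] ends [ 0.4225 -0.3115] [ 0.3995 -0.4079] dir -103.4
scene yel 719 px [123. 258.] c [ 0.5543 -0.3714] ends [ 0.564  -0.3251] [ 0.5437 -0.4221] dir -101.8
scene yel 729 px [389. 307.] c [0.7806 0.1007] ends [0.7497 0.117 ] [0.8105 0.0851] dir -27.7
```

View pics/c3.png

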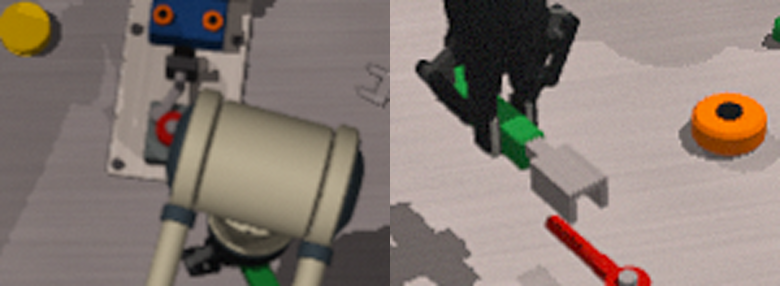

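The top view shows the arm hiding the socket, with only the hub visible at full-picture (263,179). The scene view shows the socket above and in line with the lever: its front opening is at full-picture (269–284, 210) and the lever tip at about (263,225). I'll measure both from the scene camera's depth.

```bash
cat > rel.py <<'E'
from m import *
def rel(f,yaw):
    D=np.load(f); c,T=pose('scene'); p,d=D['p'],D['d']
    vv,uu=np.mgrid[0:420,0:560]; uv=np.c_[uu.ravel(),vv.ravel()]
    P=depthpts(c,T,uv,d.ravel()); h=cv2.cvtColor(p,cv2.COLOR_RGB2HSV).reshape(-1,3)
    ok=d.ravel()>0; reg=ok&(abs(P[:,0]-.57)<.09)&(abs(P[:,1]+.06)<.09)
    red=reg&(h[:,1]>150)&((h[:,0]<7)|(h[:,0]>173))&(P[:,2]>.04)
    Q=P[red]; top=Q[Q[:,2]>.064]; k,u,a,b=axis(top[:,:2]); u=u*np.sign(u[0])
    print('red top z',np.percentile(top[:,2],[50,95]).round(4),'ctr',k.round(4),'dir',np.degrees(np.arctan2(u[1],u[0])).round(1),'ends',*(k+u*t for t in sorted(((top[:,:2]-k)@u)[[*map(int,(((top[:,:2]-k)@u).argmin(),((top[:,:2]-k)@u).argmax()))]])))
    # shaft only: within 17..99 of pivot
    g=reg&(h[:,1]<60)&(P[:,2]>.105)&(P[:,2]<.155)&(P[:,0]>.53)
    G=P[g]; zt=np.percentile(G[:,2],90); S=G[G[:,2]>zt-.008]
    print('steel n',len(S),'ztop',zt.round(4))
    e=np.array([np.cos(yaw),np.sin(yaw)]); n=np.array([-e[1],e[0]])
    a=S[:,:2]@e; b=S[:,:2]@n
    print('steel along',np.percentile(a,[1,50,99]).round(4),'across',np.percentile(b,[2,50,98]).round(4))
    a=top[:,:2]@e; b=top[:,:2]@n; sh=(a>a.min()+.01)&(a<a.min()+.075)
    print('lever along',np.percentile(a,[0.5,99.5]).round(4),'across shaft',np.percentile(b[sh],[2,50,98]).round(4),'slope deg',np.degrees(np.polyfit(a[sh],b[sh],1)[0]).round(1))
E
python3 -c "
from rel import *; rel('scene1.npz',np.radians(25.8))"
```

```text
red top z [0.0719 0.0744] ctr [ 0.6103 -0.0597] dir 25.0 ends [ 0.54809254 -0.08873585] [ 0.65115649 -0.04068813]
steel n 437 ztop 0.1388
steel along [0.4377 0.4808 0.5081] across [-0.3365 -0.3208 -0.3027]
lever along [0.4569 0.5666] across shaft [-0.324  -0.3197 -0.3116] slope deg 1.1
```

Call:
{"op": "carry_out", "data": {"commands": [{"dx": 3, "dy": 3, "dz": 0, "turn": 0}, {"dx": 0, "dy": 0, "dz": -12, "turn": 0}, {"dx": 0, "dy": 0, "dz": -12, "turn": 0}, {"dx": 0, "dy": 0, "dz": -10, "turn": 0}, {"dx": 0, "dy": 0, "dz": 0, "turn": 0}]}}

```text
time_s: 6.92
ee_pos: [0.5002, -0.1079, 0.1472]
tool_rot: [0.702, -3.06, -0.002]
contact_force: [0.2, 0.8, -2.2]
width: 0.268
finger_force: 79.1
```

```bash
python3 - <<'E'
from m import *
s=readout.read_state(); print(s['time_s'],s['ee_pos'],s['contact_force'].round(1))
p,d=imaging.camera('scene'); np.savez('scene2.npz',p=p,d=d)
cv2.imwrite('pics/c4.png',cv2.resize(p[170:270,220:340,::-1],None,fx=5,fy=5,interpolation=2))
E
```

```text
6.925 [ 0.50023849 -0.10789874  0.14715776] [ 0.2  0.8 -2.2]
```

View pics/c4.png

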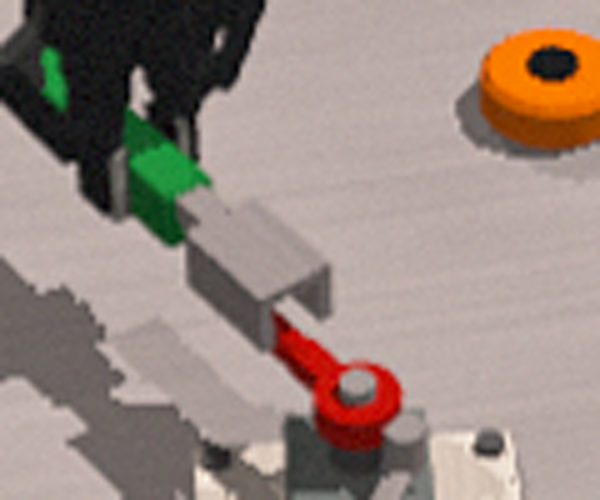

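The picture shows the socket just above the lever, with the lever coming out of its open front at about (295,330) in the crop. I'll lower it gently and watch the force.

Call:
{"op": "carry_out", "data": {"commands": [{"dx": 0, "dy": 0, "dz": -5, "turn": 0}, {"dx": 0, "dy": 0, "dz": -5, "turn": 0}, {"dx": 0, "dy": 0, "dz": 0, "turn": 0}]}}

```text
time_s: 7.35
ee_pos: [0.5007, -0.108, 0.1384]
tool_rot: [0.703, -3.061, -0.001]
contact_force: [-0.1, 0.8, -3.2]
width: 0.269
finger_force: 79.1
```

Call:
{"op": "carry_out", "data": {"commands": [{"dx": 0, "dy": 0, "dz": -5, "turn": 0}, {"dx": 0, "dy": 0, "dz": -5, "turn": 0}, {"dx": 0, "dy": 0, "dz": -3, "turn": 0}, {"dx": 0, "dy": 0, "dz": 0, "turn": 0}, {"dx": 0, "dy": 0, "dz": 0, "turn": 0}]}}

```text
time_s: 7.98
ee_pos: [0.5015, -0.1085, 0.129]
tool_rot: [-0.702, 3.059, -0.003]
contact_force: [-7.5, -0.3, 12.0]
width: 0.263
finger_force: 81.5
```

```bash
python3 - <<'E'
from m import *
s=readout.read_state(); print(s['time_s'],s['ee_pos'],s['contact_force'].round(1))
p,d=imaging.camera('scene'); np.savez('scene3.npz',p=p,d=d)
cv2.imwrite('pics/c5.png',cv2.resize(p[170:270,220:340,::-1],None,fx=5,fy=5,interpolation=2))
E
```

```text
7.975 [ 0.50153114 -0.10850696  0.12899308] [-7.5 -0.3 12. ]
```

View pics/c5.png

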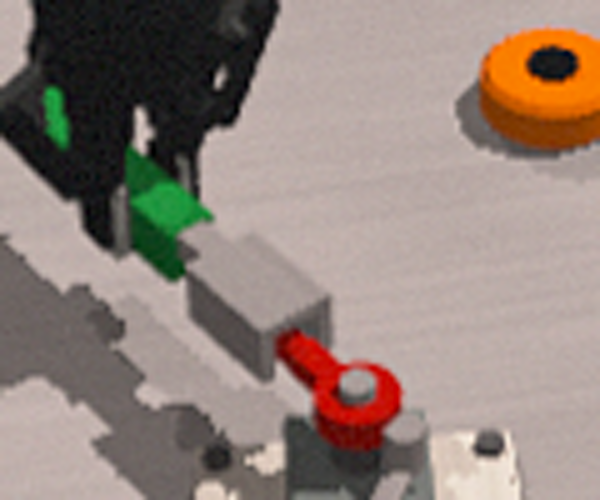

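Contact is at 12 N with the lever now inside the channel (front opening at crop (300,335)). I'll check the socket's height, tilt and alignment by depth.

```bash
python3 - <<'E'
from m import *
D=np.load('scene3.npz'); c,T=pose('scene'); p,d=D['p'],D['d']
vv,uu=np.mgrid[170:270,220:340]; uv=np.c_[uu.ravel(),vv.ravel()]; P=depthpts(c,T,uv,d[170:270,220:340].ravel())
h=cv2.cvtColor(p,cv2.COLOR_RGB2HSV)[170:270,220:340].reshape(-1,3)
y=np.radians(25.8); e=np.array([np.cos(y),np.sin(y)]); n=np.array([-e[1],e[0]]); piv=np.array([.6335,-.045])
A=np.c_[(P[:,:2]-piv)@e,(P[:,:2]-piv)@n,P[:,2]]*1000
for nm,m in [('steel',(h[:,1]<60)&(A[:,2]>72)&(A[:,0]>-115)&(A[:,0]<-25)&(abs(A[:,1])<25)),('red',(h[:,1]>150)&((h[:,0]<7)|(h[:,0]>173))&(A[:,2]>62)),('green',(h[:,1]>120)&(h[:,0]>45)&(h[:,0]<80)&(A[:,2]>50)&(A[:,2]<110))]:
    B=A[m]
    for a in range(-170,30,10):
        S=B[(B[:,0]>=a)&(B[:,0]<a+10)]
        if len(S)>4: t=S[S[:,2]>np.percentile(S[:,2],90)-6]; print(nm,a,len(S),'across',np.percentile(t[:,1],[3,97]).round(1),'z',np.percentile(S[:,2],[5,50,90]).round(1))
E
```

```text
steel -120 49 across [-22.8  -2.4] z [184.1 191.2 197.9]
steel -110 50 across [-11.7   7.2] z [ 77.3  84.7 192.8]
steel -100 23 across [-8.2  5. ] z [80.1 84.6 85.3]
steel -90 69 across [-18.1  14.2] z [74.8 85.9 87.6]
steel -80 66 across [-17.9  15.2] z [76.2 86.3 87.9]
steel -70 80 across [-17.8  14.7] z [78.3 86.9 88.2]
steel -60 80 across [-18.1  14.4] z [75.5 86.5 88.3]
steel -50 84 across [-17.5  13.2] z [73.2 86.4 88.7]
steel -40 46 across [-18.3  14.4] z [74.6 84.2 88.5]
red -50 20 across [-6.   5.1] z [63.7 70.3 72.9]
red -40 28 across [-6.7  4.8] z [66.1 71.9 74.1]
red -30 32 across [-7.2  5. ] z [66.2 71.9 73. ]
red -20 28 across [-10.9  11.8] z [70.7 72.8 74.3]
red -10 41 across [-17.1  16.4] z [68.  72.6 74.6]
red 0 69 across [-16.5  13.4] z [64.8 72.1 74.1]
red 10 47 across [-11.8   8.6] z [63.4 71.3 73.9]
green -160 23 across [-25.7   9.8] z [82.5 84.9 88.8]
green -150 29 across [-6.   8.3] z [73.3 84.7 86.2]
green -140 46 across [-13.1   9.7] z [69.7 84.4 86.3]
green -130 51 across [-13.4   6.3] z [68.  84.2 86.4]
green -120 63 across [-13.8   9.4] z [66.1 84.9 87.2]
green -110 17 across [-13.5   6.6] z [65.7 78.  86.1]
```

Call:
{"op": "carry_out", "data": {"commands": [{"dx": 0, "dy": 0, "dz": 4, "turn": 0}, {"dx": -4, "dy": -2, "dz": 0, "turn": 0}, {"dx": 0, "dy": 0, "dz": 0, "turn": 0}]}}

```text
time_s: 8.4
ee_pos: [0.4967, -0.1103, 0.1299]
tool_rot: [0.702, -3.062, 0.0]
contact_force: [-2.3, -0.4, 1.7]
width: 0.269
finger_force: 79.8
```

Call:
{"op": "carry_out", "data": {"commands": [{"dx": 0, "dy": 0, "dz": -2, "turn": 0}, {"dx": 0, "dy": 0, "dz": -2, "turn": 0}, {"dx": 0, "dy": 0, "dz": 0, "turn": 0}, {"dx": 0, "dy": 0, "dz": 0, "turn": 0}]}}

```text
time_s: 8.9
ee_pos: [0.4973, -0.1106, 0.1282]
tool_rot: [-0.702, 3.06, -0.003]
contact_force: [-7.5, -1.3, 11.0]
width: 0.266
finger_force: 81.5
```

```bash
python3 - <<'E'
from m import *
for f in ['scene0','scene3']:
    D=np.load(f+'.npz'); c,T=pose('scene'); p,d=D['p'],D['d']
    vv,uu=np.mgrid[0:420,0:560]; P=depthpts(c,T,np.c_[uu.ravel(),vv.ravel()],d.ravel()); h=cv2.cvtColor(p,cv2.COLOR_RGB2HSV).reshape(-1,3)
    g=(h[:,1]>120)&(h[:,0]>50)&(h[:,0]<75)&(P[:,1]<.0)&(P[:,2]>.03)&(P[:,2]<.12)&(P[:,0]<.6)
    G=P[g]; print(f,len(G),np.percentile(G[:,2],[50,75,90,97]).round(4))
    t=G[G[:,2]>np.percentile(G[:,2],90)-.006]; A=np.c_[t[:,:2],np.ones(len(t))]; print(np.linalg.lstsq(A,t[:,2],rcond=None)[0].round(3))
    s=(h[:,1]<60)&(abs(P[:,1]+.371)<.012)&(abs(P[:,0]-.54)<.02)&(P[:,2]>.03)
    if f=='scene0': print('socket',np.percentile(P[s][:,2],[50,90]))
E
```

```text
scene0 479 [0.0599 0.0611 0.062  0.063 ]
[-0.003 -0.044  0.046]
socket [0.06137361 0.06320734]
scene3 273 [0.0845 0.0857 0.0867 0.0894]
[ 0.147 -0.306 -0.022]
```

Call:
{"op": "carry_out", "data": {"commands": [{"dx": 0, "dy": 0, "dz": 4, "turn": 0}, {"dx": -7, "dy": -4, "dz": 0, "turn": 0}, {"dx": 0, "dy": 0, "dz": -2, "turn": 0}, {"dx": 0, "dy": 0, "dz": -2, "turn": 0}, {"dx": 0, "dy": 0, "dz": 0, "turn": 0}]}}

```text
time_s: 9.52
ee_pos: [0.4889, -0.1146, 0.1267]
tool_rot: [0.701, -3.06, 0.001]
contact_force: [-11.4, -1.5, 8.4]
width: 0.268
finger_force: 81.2
```

```bash
python3 - <<'E'
from m import *
s=readout.read_state(); print(s['time_s'],s['ee_pos'],s['contact_force'].round(1),s['wrist_torque'].round(2),s['joint_torque'].round(1))
R=cv2.Rodrigues(np.array(s['tool_rot']))[0]; print(R.round(3))
p,d=imaging.camera('scene'); np.savez('scene4.npz',p=p,d=d)
a=cv2.resize(p[170:270,220:340,::-1],(480,400),interpolation=2)
w,_=imaging.camera('wrist'); b=cv2.resize(w[:,:,::-1],(320,240)); b=cv2.copyMakeBorder(b,0,160,0,0,0)
cv2.imwrite('pics/c6.png',np.hstack([a,b]))
E
```

```text
9.525 [ 0.48888197 -0.11464485  0.12672705] [-11.4  -1.5   8.4] [-0.01  0.99  0.21] [  2.  -30.7 -39.8   1.2  -2.7   0.2]
[[-0.9   -0.436 -0.002]
 [-0.436  0.9   -0.001]
 [ 0.003  0.    -1.   ]]
```

View pics/c6.png

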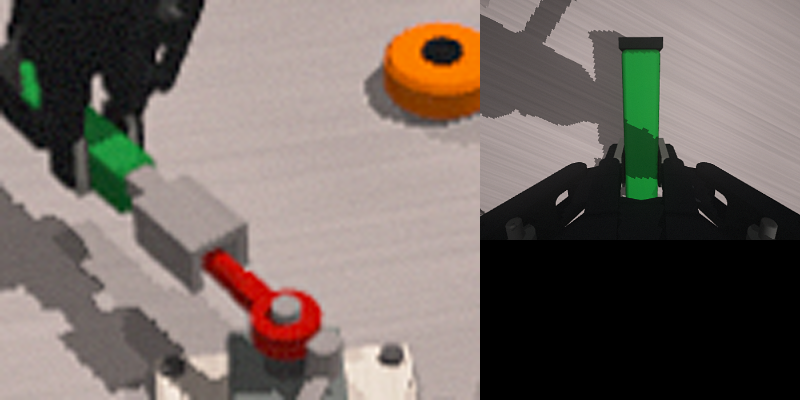

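```bash
python3 - <<'E'
import numpy as np
P=np.array([633.5,-45]); r=160; a0=205.7
pts=[P+r*np.array([np.cos(np.radians(a)),np.sin(np.radians(a))]) for a in a0-np.arange(0,73,4)]
print(np.round(np.diff(pts,axis=0),1).tolist())
E
```

```text
[[-4.5, 10.2], [-3.8, 10.5], [-3.0, 10.8], [-2.3, 10.9], [-1.5, 11.1], [-0.7, 11.1], [0.1, 11.2], [0.8, 11.1], [1.6, 11.1], [2.4, 10.9], [3.1, 10.7], [3.9, 10.5], [4.6, 10.2], [5.3, 9.8], [6.0, 9.4], [6.6, 9.0], [7.2, 8.5], [7.8, 8.0]]
```

The crop shows the lever inside the channel, with its shaft emerging from the front at (215,262). The socket is about 8 mm outside centre, roughly level and seated. I'll start the swing.

Call:
{"op": "carry_out", "data": {"commands": [{"dx": 0, "dy": 0, "dz": 1, "turn": 0}, {"dx": -4.5, "dy": 10, "dz": 0, "turn": -4}, {"dx": -4, "dy": 10.5, "dz": 0, "turn": -4}, {"dx": -3, "dy": 11, "dz": 0, "turn": -4}, {"dx": 0, "dy": 0, "dz": 0, "turn": 0}]}}

```text
time_s: 10.25
ee_pos: [0.4784, -0.0838, 0.1277]
tool_rot: [-0.375, 3.118, -0.006]
contact_force: [-4.0, -7.1, 5.4]
width: 0.267
finger_force: 80.4
```

```bash
python3 - <<'E'
from m import *
s=readout.read_state(); print(s['time_s'],s['ee_pos'],s['contact_force'].round(1),s['wrist_torque'].round(2))
p,d=imaging.camera('scene')
a=cv2.resize(p[170:270,220:340,::-1],(600,500),interpolation=2); cv2.imwrite('pics/c7.png',a); report('scene',p)
E
```

```text
10.25 [ 0.47837869 -0.08380928  0.12773342] [-4.  -7.1  5.4] [-1.    0.15 -0.36]
scene red 407 px [432. 221.] c [0.6133 0.2495] ends [0.5538 0.2175] [0.6566 0.2729] dir 28.3
scene red 1303 px [ 12. 234.] c [ 0.47  -0.603] ends [ 0.3688 -0.6282] [ 0.5549 -0.5818] dir 14.0
scene red 299 px [287. 246.] c [ 0.6236 -0.0518] ends [ 0.5753 -0.0625] [ 0.6589 -0.0439] dir 12.5
scene green 360 px [366. 153.] c [0.3412 0.1993] ends [0.3182 0.1578] [0.3642 0.2408] dir 61.0
scene green 48 px [242. 184.] c [ 0.3974 -0.1083] ends [ 0.3783 -0.1064] [ 0.4157 -0.1101] dir -5.7
scene green 222 px [259. 202.] c [ 0.4679 -0.0803] ends [ 0.4183 -0.078 ] [ 0.5169 -0.0826] dir -2.7
scene yel 583 px [132. 212.] c [ 0.4118 -0.3567] ends [ 0.4231 -0.31  ] [ 0.3994 -0.408 ] dir -103.6
scene yel 722 px [123. 258.] c [ 0.5543 -0.371 ] ends [ 0.5635 -0.3252] [ 0.5441 -0.422 ] dir -101.3
scene yel 728 px [389. 307.] c [0.7806 0.1009] ends [0.7501 0.1168] [0.8102 0.0855] dir -27.5
```

View pics/c7.png

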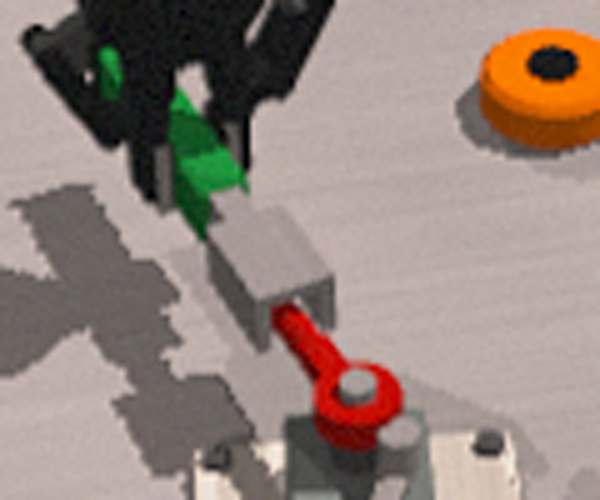

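The lever is following the bar: it has turned about 11°, and the socket is still over it at (290,300) in the crop. I'll continue.

Call:
{"op": "carry_out", "data": {"commands": [{"dx": -2.5, "dy": 11, "dz": 0, "turn": -4}, {"dx": -1.5, "dy": 11, "dz": 0, "turn": -4}, {"dx": -0.5, "dy": 11, "dz": 0, "turn": -4}, {"dx": 0, "dy": 11, "dz": 0, "turn": -4}, {"dx": 1, "dy": 11, "dz": 0, "turn": -4}]}}

```text
time_s: 10.92
ee_pos: [0.4743, -0.0294, 0.1277]
tool_rot: [-0.177, -3.136, 0.007]
contact_force: [-8.1, -7.9, 7.3]
width: 0.262
finger_force: 81.0
```

Call:
{"op": "carry_out", "data": {"commands": [{"dx": 1.5, "dy": 11, "dz": 0, "turn": -4}, {"dx": 2.5, "dy": 11, "dz": 0, "turn": -4}, {"dx": 3, "dy": 10.5, "dz": 0, "turn": -4}, {"dx": 4, "dy": 10.5, "dz": 0, "turn": -4}, {"dx": 4.5, "dy": 10, "dz": 0, "turn": -4}]}}

```text
time_s: 11.55
ee_pos: [0.4899, 0.0258, 0.1277]
tool_rot: [-0.715, -3.058, 0.0]
contact_force: [-7.2, 0.6, 7.4]
width: 0.264
finger_force: 81.0
```

Call:
{"op": "carry_out", "data": {"commands": [{"dx": 5.5, "dy": 10, "dz": 0, "turn": -4}, {"dx": 6, "dy": 9.5, "dz": 0, "turn": -4}, {"dx": 6.5, "dy": 9, "dz": 0, "turn": -4}, {"dx": 0, "dy": 0, "dz": 0, "turn": 0}, {"dx": 0, "dy": 0, "dz": 0, "turn": 0}]}}

```text
time_s: 12.18
ee_pos: [0.5097, 0.0546, 0.1282]
tool_rot: [1.024, 2.966, 0.004]
contact_force: [3.7, 3.3, 5.4]
width: 0.268
finger_force: 80.5
```

```bash
cat > lev.py <<'E'
from m import *
s=readout.read_state(); print(s['time_s'],s['ee_pos'],s['contact_force'].round(1),s['wrist_torque'].round(2))
P0=np.array([633.5,-45])
R=cv2.Rodrigues(np.array(s['tool_rot']))[0]; g=np.array(s['ee_pos'])*1000; dd=P0-g[:2]
print('bar yaw',np.degrees(np.arctan2(R[1,1],R[0,1])).round(1)-90,'grip r',np.hypot(*dd).round(1),'dir to pivot',np.degrees(np.arctan2(dd[1],dd[0])).round(1))
p,d=imaging.camera('scene'); np.savez('last.npz',p=p,d=d); c,T=pose('scene')
vv,uu=np.mgrid[0:420,0:560]; P=depthpts(c,T,np.c_[uu.ravel(),vv.ravel()],d.ravel())*1000; h=cv2.cvtColor(p,cv2.COLOR_RGB2HSV).reshape(-1,3)
q=P[:,:2]-P0; r=np.hypot(*q.T)
m=(h[:,1]>150)&((h[:,0]<7)|(h[:,0]>173))&(r>20)&(r<110)&(P[:,2]>58)&(P[:,2]<80)
a=np.degrees(np.arctan2(-q[m,1],-q[m,0])); print('lever yaw (open 26, home -43)',np.median(a[r[m]<110]).round(1),'n',m.sum(),'rmax',r[m].max().round())
E
python3 lev.py
```

```text
12.175 [0.50969173 0.05459158 0.12819856] [3.7 3.3 5.4] [ 0.33 -0.91  0.36]
bar yaw -38.1 grip r 158.9 dir to pivot -38.8
lever yaw (open 26, home -43) -42.4 n 115 rmax 61.0
```

The lever is home. I'll line the bar up with it and lift straight off.

Call:
{"op": "carry_out", "data": {"commands": [{"dx": 7, "dy": 8.5, "dz": 0, "turn": -4}, {"dx": 0, "dy": 0, "dz": 0, "turn": 0}, {"dx": 0, "dy": 0, "dz": 8, "turn": 0}, {"dx": 0, "dy": 0, "dz": 10, "turn": 0}, {"dx": 0, "dy": 0, "dz": 15, "turn": 0}]}}

```text
time_s: 12.85
ee_pos: [0.5147, 0.0622, 0.1595]
tool_rot: [-1.129, -2.929, 0.002]
contact_force: [0.7, 1.2, -3.6]
width: 0.269
finger_force: 79.3
```

Call:
{"op": "carry_out", "data": {"commands": [{"dx": 0, "dy": 0, "dz": 20, "turn": 0}, {"dx": 0, "dy": 0, "dz": 17, "turn": 0}, {"dx": 0, "dy": 0, "dz": 0, "turn": 0}, {"dx": 0, "dy": 0, "dz": 0, "turn": 0}]}}

```text
time_s: 13.35
ee_pos: [0.5153, 0.0624, 0.1965]
tool_rot: [-1.129, -2.931, 0.0]
contact_force: [0.7, -0.5, -3.1]
width: 0.271
finger_force: 79.5
```

```bash
python3 lev.py
```

```text
13.35 [0.51529311 0.06244249 0.19648923] [ 0.7 -0.5 -3.1] [ 0.02  0.07 -0.05]
bar yaw -42.1 grip r 159.7 dir to pivot -42.3
lever yaw (open 26, home -43) -43.3 n 201 rmax 98.0
```

Call:
{"op": "carry_out", "data": {"commands": [{"dx": -6, "dy": -43, "dz": 0, "turn": 3.8}, {"dx": -6, "dy": -43, "dz": 0, "turn": 3.8}, {"dx": -6, "dy": -43, "dz": 0, "turn": 3.8}, {"dx": -6, "dy": -43, "dz": 0, "turn": 3.8}, {"dx": -6, "dy": -43, "dz": 0, "turn": 3.8}]}}

```text
time_s: 14.02
ee_pos: [0.4847, -0.1537, 0.1958]
tool_rot: [-0.626, -3.077, -0.0]
contact_force: [0.1, -0.2, -2.2]
width: 0.267
finger_force: 79.5
```

Call:
{"op": "carry_out", "data": {"commands": [{"dx": -6, "dy": -43, "dz": 0, "turn": 3.8}, {"dx": -6, "dy": -43, "dz": 0, "turn": 3.8}, {"dx": -6, "dy": -43, "dz": 0, "turn": 3.8}, {"dx": -6, "dy": -43, "dz": 0, "turn": 3.8}, {"dx": -6, "dy": -40, "dz": 0, "turn": 3.8}]}}

```text
time_s: 14.65
ee_pos: [0.4547, -0.3658, 0.1955]
tool_rot: [-0.111, -3.138, -0.002]
contact_force: [0.2, 0.2, -2.5]
width: 0.271
finger_force: 79.5
```

Call:
{"op": "carry_out", "data": {"commands": [{"dx": 0, "dy": 0, "dz": 0, "turn": 0}, {"dx": 0, "dy": 0, "dz": 0, "turn": 0}]}}

```text
time_s: 14.9
ee_pos: [0.4552, -0.3641, 0.1958]
tool_rot: [-0.115, -3.138, -0.003]
contact_force: [0.1, -0.4, -1.7]
width: 0.265
finger_force: 79.7
```

```bash
python3 - <<'E'
from m import *
s=readout.read_state(); print(s['time_s'],s['ee_pos'])
R=cv2.Rodrigues(np.array(s['tool_rot']))[0]; yw=np.arctan2(R[1,1],R[0,1])-np.pi/2; print('yaw',np.degrees(yw))
p,d=imaging.camera('scene'); c,T=pose('scene'); cv2.imwrite('pics/s8.png',cv2.resize(p[120:290,60:240,::-1],(635,600)))
vv,uu=np.mgrid[0:420,0:560]; P=depthpts(c,T,np.c_[uu.ravel(),vv.ravel()],d.ravel()); h=cv2.cvtColor(p,cv2.COLOR_RGB2HSV).reshape(-1,3)
e=np.array([np.cos(yw),np.sin(yw)]); n=np.array([-e[1],e[0]]); q=P[:,:2]-np.array(s['ee_pos'])[:2]; a=q@e*1000; b=q@n*1000; z=P[:,2]*1000
m=(h[:,1]<60)&(z>110)&(z<170)&(a>45)&(a<130)&(abs(b)<40); t=m&(z>np.percentile(z[m],90)-7)
print('socket along',np.percentile(a[t],[1,99]).round(1),'across',np.percentile(b[t],[2,98]).round(1),'ztop',np.percentile(z[t],[20,50,90]).round(1))
k=t&(abs(b)<12); print('pitch',np.polyfit(a[k],z[k],1).round(3))
E
```

```text
14.9 [ 0.45522824 -0.36413364  0.19575859]
yaw -4.197272120759537
socket along [ 47.9 110.3] across [-17.2  16.6] ztop [151.6 152.9 154.4]
pitch [1.10000e-02 1.51818e+02]
```

View pics/s8.png

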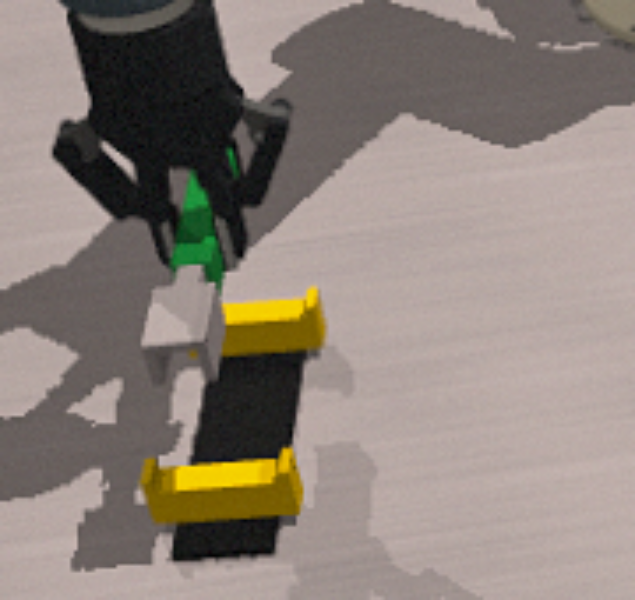

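The bar is held straight, level and unslipped: the socket is 85 mm ahead of the grip, above the rest. It can be lowered now.

Call:
{"op": "carry_out", "data": {"commands": [{"dx": 0, "dy": 0, "dz": -30, "turn": 0}, {"dx": 0, "dy": 0, "dz": -30, "turn": 0}, {"dx": 0, "dy": 0, "dz": -20, "turn": 0}, {"dx": 0, "dy": 0, "dz": -7, "turn": 0}, {"dx": 0, "dy": 0, "dz": 0, "turn": 0}]}}

```text
time_s: 15.58
ee_pos: [0.4557, -0.3643, 0.1101]
tool_rot: [0.113, 3.139, -0.0]
contact_force: [-1.1, 0.6, -3.0]
width: 0.268
finger_force: 79.8
```

Call:
{"op": "carry_out", "data": {"commands": [{"dx": 0, "dy": 0, "dz": -3, "turn": 0}, {"dx": 0, "dy": 0, "dz": -1, "turn": 0}, {"dx": 0, "dy": 0, "dz": 0, "turn": 0}, {"dx": 0, "dy": 0, "dz": 0, "turn": 0}]}}

```text
time_s: 16.08
ee_pos: [0.4556, -0.3647, 0.1063]
tool_rot: [0.114, 3.139, -0.001]
contact_force: [1.5, -0.7, -1.7]
width: 0.265
finger_force: 79.8
```

Call:
{"op": "carry_out", "data": {"commands": [{"dx": 0, "dy": 0, "dz": -2, "turn": 0}, {"dx": 0, "dy": 0, "dz": 0, "turn": 0}, {"dx": 0, "dy": 0, "dz": 0, "turn": 0}]}}

```text
time_s: 16.45
ee_pos: [0.4557, -0.3648, 0.1057]
tool_rot: [0.114, 3.139, -0.002]
contact_force: [-1.5, 1.4, 5.4]
width: 0.266
finger_force: 81.0
```

Call:
{"op": "carry_out", "data": {"commands": [{"dx": 0, "dy": 0, "dz": 0, "turn": 0}, {"dx": 0, "dy": 0, "dz": 0, "turn": 0}, {"dx": 0, "dy": 0, "dz": 0, "turn": 0}, {"dx": 0, "dy": 0, "dz": 0, "turn": 0}, {"dx": 0, "dy": 0, "dz": 0, "turn": 0}], "gripper": 0}}

```text
time_s: 17.08
ee_pos: [0.4554, -0.3646, 0.1038]
tool_rot: [-0.114, -3.139, -0.0]
contact_force: [0.6, 0.1, 0.0]
width: 0.998
finger_force: 0.0
```

Call:
{"op": "carry_out", "data": {"commands": [{"dx": 0, "dy": 0, "dz": 0, "turn": 0}, {"dx": 0, "dy": 0, "dz": 20, "turn": 0}, {"dx": 0, "dy": 0, "dz": 50, "turn": 0}, {"dx": 0, "dy": 0, "dz": 50, "turn": 0}, {"dx": 0, "dy": 0, "dz": 50, "turn": 0}]}}

```text
time_s: 17.7
ee_pos: [0.4553, -0.3644, 0.2774]
tool_rot: [0.114, 3.138, -0.002]
contact_force: [1.2, 0.0, 0.6]
width: 1.004
finger_force: 0.0
```

Call:
{"op": "carry_out", "data": {"commands": [{"dx": -24, "dy": 8, "dz": 25, "turn": 0}, {"dx": 0, "dy": 0, "dz": 0, "turn": 0}, {"dx": 0, "dy": 0, "dz": 0, "turn": 0}]}}

```text
time_s: 18.08
ee_pos: [0.4315, -0.3565, 0.2987]
tool_rot: [0.114, 3.139, 0.0]
contact_force: [-0.3, 0.2, -0.4]
width: 1.0
finger_force: 0.0
```

```bash
python3 lev.py; python3 - <<'E'
from m import *
p,d=imaging.camera('wrist'); report('wrist',p)
D=np.load('last.npz'); c,T=pose('scene'); p,d=D['p'],D['d']
vv,uu=np.mgrid[0:420,0:560]; P=depthpts(c,T,np.c_[uu.ravel(),vv.ravel()],d.ravel()); h=cv2.cvtColor(p,cv2.COLOR_RGB2HSV).reshape(-1,3)
g=(h[:,1]>120)&(h[:,0]>50)&(h[:,0]<75)&(P[:,1]<-.2)&(P[:,2]>.03)&(P[:,2]<.12)&(P[:,0]<.6)
print(np.percentile(P[g][:,2],[50,90]))
s=(h[:,1]<60)&(abs(P[:,1]+.371)<.012)&(abs(P[:,0]-.54)<.02)&(P[:,2]>.03); print('socket',np.percentile(P[s][:,2],[50,90]))
E
```

```text
18.075 [ 0.43154937 -0.35653451  0.2987184 ] [-0.3  0.2 -0.4] [0.   0.   0.01]
bar yaw -4.200000000000003 grip r 371.3 dir to pivot 57.0
lever yaw (open 26, home -43) -43.8 n 189 rmax 97.0
wrist red 734 px [ 38. 157.] c [ 0.3826 -0.5779] ends [ 0.385  -0.5544] [ 0.379 -0.613] dir -95.9
wrist red 5062 px [ 33. 267.] c [ 0.4931 -0.6138] ends [ 0.3856 -0.6054] [ 0.5448 -0.6178] dir -4.5
wrist green 2646 px [275. 189.] c [ 0.4318 -0.3628] ends [ 0.3782 -0.359 ] [ 0.4905 -0.367 ] dir -4.1
wrist yel 562 px [248. 143.] c [ 0.3859 -0.3877] ends [ 0.3843 -0.4017] [ 0.3875 -0.373 ] dir 83.6
wrist yel 615 px [302. 144.] c [ 0.3916 -0.3319] ends [ 0.3892 -0.3483] [ 0.394  -0.3157] dir 81.6
wrist yel 480 px [247. 267.] c [ 0.5249 -0.4032] ends [ 0.5077 -0.3921] [ 0.5441 -0.4154] dir -32.7
wrist yel 390 px [301. 269.] c [ 0.5324 -0.3414] ends [ 0.5148 -0.342 ] [ 0.552  -0.3408] dir 1.9
[0.05996635 0.06206734]
socket [0.06134216 0.06293773]
```

```bash
python3 -c "
from rig import workorder; print(workorder.close_job())"
```

```text
the job is handed in; nothing more can be done
None
```

The lever of the blue-bracket station is fully home, the bar is back in its rest within about 1 mm of where it lay, the gripper is clear of everything, and I handed the job in after about 18 s; no verdict came back. The socket stayed about 5–8 mm above full seating on the lever, inside the 12 mm allowance by my measurements.

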